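Reload the topping rack in reverse order

TASK

Move the four topping shakers from the black tray into the pockets of the aluminium rack, one to a pocket, so that their row is reversed: the shaker at the left end of the tray (as seen from the robot) goes into the pocket at the right end of the rack, the second from the left into the second from the right, and so on. Leave each shaker standing upright on the floor of its pocket, and do not tip any of them over on the way.

Things in the scene. Friction and masses are not known exactly. Their poses are not given: they have to be found in the camera images.
- red_center (a point): centre of the loose red topping shaker: an upright closed jar, 54 mm in diameter and 90 mm high, red with a narrow white belt and a red lid with small black dots, about 0.15 kg. The point lies on its axis, 45 mm above its foot; z points up. The sides are smooth and straight up to 62 mm above the foot and can be gripped anywhere there, from above.
- yellow_center (a point): centre of the loose yellow topping shaker: an upright closed jar, 54 mm in diameter and 90 mm high, yellow with a narrow white belt and a yellow lid with small black dots, about 0.15 kg. The point lies on its axis, 45 mm above its foot; z points up. The sides are smooth and straight up to 62 mm above the foot and can be gripped anywhere there, from above.
- green_center (a point): centre of the loose green topping shaker: an upright closed jar, 54 mm in diameter and 90 mm high, green with a narrow white belt and a green lid with small black dots, about 0.15 kg. The point lies on its axis, 45 mm above its foot; z points up. The sides are smooth and straight up to 62 mm above the foot and can be gripped anywhere there, from above.
- blue_center (a point): centre of the loose blue topping shaker: an upright closed jar, 54 mm in diameter and 90 mm high, blue with a narrow white belt and a blue lid with small black dots, about 0.15 kg. The point lies on its axis, 45 mm above its foot; z points up. The sides are smooth and straight up to 62 mm above the foot and can be gripped anywhere there, from above.
- red_coaster: fixed flat red disc, 70 mm in diameter, 4 mm thick, lying in the black tray; the red shaker stands on it at the start (within 4 mm of its middle). It stays in the tray and marks where that shaker came from. Origin at the centre of its underside.
- yellow_coaster: fixed flat yellow disc, 70 mm in diameter, 4 mm thick, lying in the black tray; the yellow shaker stands on it at the start (within 4 mm of its middle). It stays in the tray and marks where that shaker came from. Origin at the centre of its underside.
- green_coaster: fixed flat green disc, 70 mm in diameter, 4 mm thick, lying in the black tray; the green shaker stands on it at the start (within 4 mm of its middle). It stays in the tray and marks where that shaker came from. Origin at the centre of its underside.
- blue_coaster: fixed flat blue disc, 70 mm in diameter, 4 mm thick, lying in the black tray; the blue shaker stands on it at the start (within 4 mm of its middle). It stays in the tray and marks where that shaker came from. Origin at the centre of its underside.
- tray: fixed black tray, 88 (x) by 334 mm (y), rim 14 mm high, floor 6 mm above its underside. The coasters lie in one row at y = -120, -40, 40, 120 mm (x = 0), in any order. Origin: centre of the underside, on the table; x points away from the robot, y to the robot's left, turned at most 0.15 rad. It may be nearer or farther than the rack.
- rack: fixed aluminium rack, 84 (x) by 324 mm (y), empty: four open pockets in a row, centres at y = -120, -40, 40, 120 mm (x = 0), each 76 mm square inside; walls 4 mm thick, top at 18 mm, floor at 6 mm (a shaker standing there has its centre at 51 mm). Origin: centre of the underside, on the table; x points away from the robot, y to the robot's left, turned at most 0.15 rad.

How it is judged:
At the end, for the whole second after the job is handed in: Each shaker stands upright (within 0.1 rad) and at rest on the floor of its own pocket (centre within 14 mm of the pocket's centre along each rack axis, and within 6 mm of the standing height), in the pocket that mirrors the place of its coaster in the tray: leftmost to rightmost, and so on (((y of red_coaster in the frame of tray between -0.14 and -0.1 m and y of red_center in the frame of rack between 0.106 and 0.134 m) or (y of red_coaster in the frame of tray between -0.06 and -0.02 m and y of red_center in the frame of rack between 0.026 and 0.054 m) or (y of red_coaster in the frame of tray between 0.02 and 0.06 m and y of red_center in the frame of rack between -0.054 and -0.026 m) or (y of red_coaster in the frame of tray between 0.1 and 0.14 m and y of red_center in the frame of rack between -0.134 and -0.106 m)) and x of red_center in the frame of rack between -0.014 and 0.014 m and z of red_center in the frame of rack between 0.045 and 0.057 m and angle between each of red_center, yellow_center, green_center, blue_center's own z axis and vertical below 0.1 rad and linear speed of each of red_shaker, yellow_shaker, green_shaker, blue_shaker below 0.02 m/s and ((y of yellow_coaster in the frame of tray between -0.14 and -0.1 m and y of yellow_center in the frame of rack between 0.106 and 0.134 m) or (y of yellow_coaster in the frame of tray between -0.06 and -0.02 m and y of yellow_center in the frame of rack between 0.026 and 0.054 m) or (y of yellow_coaster in the frame of tray between 0.02 and 0.06 m and y of yellow_center in the frame of rack between -0.054 and -0.026 m) or (y of yellow_coaster in the frame of tray between 0.1 and 0.14 m and y of yellow_center in the frame of rack between -0.134 and -0.106 m)) and x of yellow_center in the frame of rack between -0.014 and 0.014 m and z of yellow_center in the frame of rack between 0.045 and 0.057 m and ((y of green_coaster in the frame of tray between -0.14 and -0.1 m and y of green_center in the frame of rack between 0.106 and 0.134 m) or (y of green_coaster in the frame of tray between -0.06 and -0.02 m and y of green_center in the frame of rack between 0.026 and 0.054 m) or (y of green_coaster in the frame of tray between 0.02 and 0.06 m and y of green_center in the frame of rack between -0.054 and -0.026 m) or (y of green_coaster in the frame of tray between 0.1 and 0.14 m and y of green_center in the frame of rack between -0.134 and -0.106 m)) and x of green_center in the frame of rack between -0.014 and 0.014 m and z of green_center in the frame of rack between 0.045 and 0.057 m and ((y of blue_coaster in the frame of tray between -0.14 and -0.1 m and y of blue_center in the frame of rack between 0.106 and 0.134 m) or (y of blue_coaster in the frame of tray between -0.06 and -0.02 m and y of blue_center in the frame of rack between 0.026 and 0.054 m) or (y of blue_coaster in the frame of tray between 0.02 and 0.06 m and y of blue_center in the frame of rack between -0.054 and -0.026 m) or (y of blue_coaster in the frame of tray between 0.1 and 0.14 m and y of blue_center in the frame of rack between -0.134 and -0.106 m)) and x of blue_center in the frame of rack between -0.014 and 0.014 m and z of blue_center in the frame of rack between 0.045 and 0.057 m); the robot touches nothing.
It fails at once if a shaker is tipped over (angle between any of red_center, yellow_center, green_center, blue_center's own z axis and vertical above 0.7 rad).
It also fails if it takes over 99 s, if anything falls off the work surface, if the arm or the gripper's body presses on something with over 40 N, if the wrist force passes 120 N, or if a joint passes its speed limit or range.

ROBOT

A 7-joint arm with a two-finger parallel gripper is mounted at the origin on the work surface. World frame = base frame: x ahead of the robot, y to its left, z up, the work surface at z = 0. Lengths are in m, angles in rad, forces in N, time in s.
With the tool pointing down it reaches from about 0.425 to 0.875 m from the base axis. Payload 9.9 kg.
Tool frame: the origin (TCP) lies on the mounting face of the last link; the fingertips stand 173 mm ahead of it and the grasp point (between the pads) lies 155 mm ahead of it (nose_length is the distance from the TCP to the fingertips, in m); z points along the fingers, y is the line along which they close (so a half turn about z gives the same grasp; the last joint's range is limited). The gripper opens to 85 mm and grips with 20 to 120 N. Pads are 22 mm wide; open, the fingers measure 114 mm over their backs; the gripper's body (76 mm by 85 mm) begins 54 mm behind the grasp point. The pads swing forward as they close: fully open they stand 13 mm farther back than shut.
Start: joints at [1.259, 0.576, 0.025, 1.437, -0.015, 1.129, -0.057], TCP at [0.152, -0.658, 0.405] pointing down, gripper open.
Joint ranges: [-2.76, 2.76], [-0.34, 2.15], [-1.52, 1.57], [0.19, 2.46], [-1.09, 4.23], [0.17, 1.99], [-2.82, 2.82]. Speed limits (rad/s): [2.22, 2.22, 3.01, 3.01, 3.14, 3.14, 3.14].

INTERFACE

Orientations are given as a unit quaternion [x, y, z, w].
In Python, from plant import sense, camera, calibration, sign_off, nose_length gives the robot as it stands.
- The arm moves only by the shell command python3 -m inch 'ROWS' [FORCE]. ROWS is JSON, a list of rows, each a list of 3 entries, a list of its own where there are three numbers: the turn, a rotation vector about the world's x, y, z in degrees, then the shift along the world's x, y, z in m, then the opening, from -1 (shut) to 1 (fully open). A call has 1 to 8 rows; each row shifts and turns the commanded pose from where the row before left it; what a row does not reach is not made up. A row lasts 1/8 s, in which the tool goes at most 62.5 mm and 10.7 degrees, less where a joint would pass 70% of its speed; a pose out of reach is approached as far as the arm can. A call with a gripper value outside its range is refused whole. The fingers move at their own pace and stop on an object; FORCE is the grip in N (left out, the last holds). Time passes only in rows, so rows that do not move let the fingers close. It gives the time, the measured TCP pose, the force, the opening and the grip force at its end, in the units of the state.
- sense(): the state, without advancing time (a new reading comes with each control period).
- camera(name): name is "scene" or "side" or "wrist"; returns (picture, depth): 400x640x3 uint8, red, green, blue; 400x640 float32, m along the optical axis (not along the pixel's ray), 0 where there is no reading.
- calibration(name): a dict with "camera_matrix" (3x3 intrinsics, pixels), "dist_coeffs" ([k1, k2, p1, p2, k3] as OpenCV has them; the pictures are not rectified), "R" (3x3) and "t" (3): a world point X has camera coordinates R X + t; the wrist camera has in their place "mount" (4x4, takes a point from camera to tool coordinates, whose origin is the TCP and whose axes are the flange's). Camera axes: x right, y down, z forward; pixel columns grow to the right and rows downward; lengths in m; the calibration is good to about 2 mm. A picture is of the moment at which its call begins: read the wrist's pose just before it. calibration takes no time and is no camera call.
- sign_off(): hands the job in; it is judged then, once.
The state is a dict: "t": time; "joint_positions": joint angles; "dq": joint speeds; "effort": joint torques, N m; "ee_pos": TCP position; "orientation": TCP orientation; "force": force on the tool from outside, world axes, zero at the start; "wrist_torque": the same for the moment, N m; "finger_gap": finger opening in m; "grip_force": force on a finger pad.
Only numpy, scipy, OpenCV 4.12 (cv2) and the standard library are available. Lean on these libraries where they do the work, as an engineer would, in place of code of your own. Each camera call takes 0.05 s, during which the arm holds its last target. There are 200 camera calls.

## Working session

There is one attempt and no reset: what is moved stays moved. The work goes in short steps, Python scripts to look and compute and a shell command to move; the robot and the scene stay as the last step left them, time stands still between calls to the robot, and variables do not carry over. Pictures are saved under pics/ and viewed, at most 14 in all, crops included, and the job is handed in when it is done.

```bash
ls; mkdir -p pics; python3 - <<'E'
from plant import *
import cv2
s=sense();print(s)
for n in("scene","side"):
    p,d=camera(n);cv2.imwrite(f"pics/{n}0.png",p[:,:,::-1]);c=calibration(n);print(n,c)
print(calibration("wrist"))
E
```

```text
pics
{'t': 0.0, 'joint_positions': array([ 1.25919132,  0.57650081,  0.02485461,  1.43791807, -0.01498782,
        1.12899483, -0.05646657]), 'dq': array([-0.0001916 ,  0.00051669,  0.00141637,  0.00116799,  0.00048805,
        0.00131087, -0.0002049 ]), 'effort': array([ 1.81873970e-04, -7.65745926e+01,  2.24963129e+00, -2.85959476e+01,
        1.50893570e-02,  1.27133983e-02,  6.80035697e-06]), 'ee_pos': array([ 0.15241549, -0.65739011,  0.40386015]), 'orientation': array([ 9.93516162e-01,  1.13688020e-01, -1.43161459e-04, -8.05546322e-04]), 'force': array([ 0.40819726, -0.23481665, -0.53245866]), 'wrist_torque': array([ 0.02363075, -0.02106976, -0.01963386]), 'grip_force': 0.0, 'finger_gap': 0.08542235982582112}
scene {'camera_matrix': array([[375.905237  ,   0.        , 321.19903603],
       [  0.        , 375.905237  , 199.05020698],
       [  0.        ,   0.        ,   1.        ]]), 'dist_coeffs': array([-0.01886369,  0.        ,  0.        ,  0.        ,  0.        ]), 'R': array([[-0.63671158,  0.77095064, -0.01528014],
       [ 0.4510191 ,  0.35626791, -0.81832448],
      
[... 480 characters left out ...]
0273,  0.7250375 , -0.68070402]]), 't': array([-0.55286272,  0.08852501,  0.64069472])}
{'camera_matrix': array([[286.00355633,   0.        , 317.56141981],
       [  0.        , 286.00355633, 198.80836274],
       [  0.        ,   0.        ,   1.        ]]), 'dist_coeffs': array([-0.02464921,  0.        ,  0.        ,  0.        ,  0.        ]), 'mount': array([[ 5.68420892e-04, -9.56037536e-01, -2.93243766e-01,
         7.35488161e-02],
       [ 9.99999607e-01,  3.43924032e-04,  8.17123541e-04,
         3.61657505e-04],
       [-6.80347199e-04, -2.93244115e-01,  9.56037356e-01,
         3.03032318e-02],
       [ 0.00000000e+00,  0.00000000e+00,  0.00000000e+00,
         1.00000000e+00]])}
```

View pics/scene0.png

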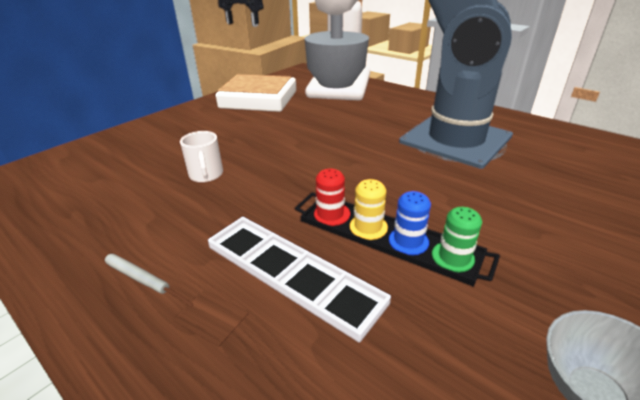

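View pics/side0.png

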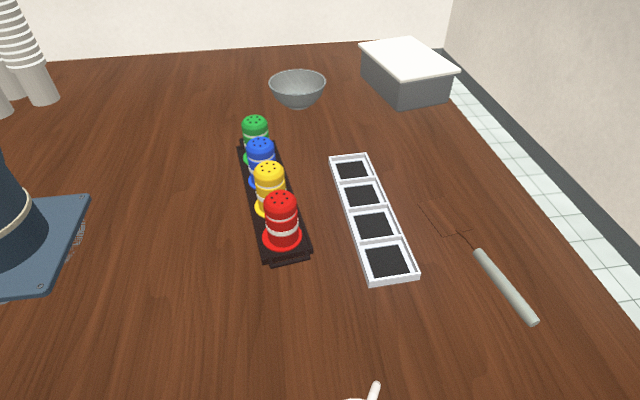

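The scene view shows the tray nearer the robot (red 330,195; yellow 370,208; blue 411,222; green 461,240) and the empty rack beyond it (about 300,275). The side view agrees: the order from left (+y) is green, blue, yellow, red. Next I'll measure all of these.

```bash
cat > h.py <<'E'
from plant import *
import cv2, numpy as np
from scipy.optimize import least_squares
from scipy.spatial.transform import Rotation as Rn
def cloud(n):
    s=sense(); p,d=camera(n); c=calibration(n); K=c["camera_matrix"]
    v,u=np.mgrid[:400,:640]
    r=cv2.undistortPoints(np.dstack([u,v]).reshape(-1,1,2).astype(float),K,c["dist_coeffs"]).reshape(400,640,2)
    P=np.dstack([r*d[...,None],d])
    if n=="wrist":
        M=c["mount"]; P=(P@M[:3,:3].T+M[:3,3])@Rn.from_quat(s["orientation"]).as_matrix().T+s["ee_pos"]
    else: P=(P-c["t"])@c["R"]
    P[d==0]=np.nan
    return p,P
HUE=dict(red=(174,6),yellow=(20,34),green=(45,80),blue=(105,130))
def hue(p,k):
    h=cv2.cvtColor(p,cv2.COLOR_RGB2HSV); a,b=HUE[k]; H=h[...,0]
    m=((H>=a)&(H<=b)) if a<b else ((H>=a)|(H<=b))
    return m&(h[...,1]>150)&(h[...,2]>70)
def circle(q):
    f=least_squares(lambda x:np.hypot(*(q-x).T)-.027,q.mean(0)+0,loss="soft_l1",f_scale=.002); return f.x,np.median(abs(f.fun))
def shakers(p,P,zl=.02,zh=.066):
    o={}
    for k in HUE:
        m=hue(p,k); z=P[...,2]
        m&=(P[...,0]>.3)&(P[...,0]<1)&(abs(P[...,1])<.5)
        q=P[m&(z>zl)&(z<zh)][:,:2]
        lid=np.nanpercentile(z[m],99) if m.any() else None
        if len(q)>20: o[k]=(*circle(q),len(q),lid)
    return o
def rack(p,P):
    h=cv2.cvtColor(p,cv2.COLOR_RGB2HSV)
    z=P[...,2]; m=(h[...,1]<60)&(h[...,2]>130)&(P[...,0]>.3)&(P[...,0]<1)&(abs(P[...,1])<.5)&(z>.008)&(z<.026)
    n,l,st,_=cv2.connectedComponentsWithStats(m.astype(np.uint8)); i=1+st[1:,4].argmax()
    q=P[l==i]; return cv2.minAreaRect((q[:,:2]*1000).astype(np.float32)),len(q),np.percentile(q[:,2],[10,50,90])
E
python3 - <<'E'
from h import *
np.set_printoptions(precision=4,suppress=True)
for n in("scene","side"):
    p,P=cloud(n)
    for k,v in shakers(p,P).items(): print(n,k,*v)
    print(rack(p,P))
E
```

```text
scene red [ 0.4856 -0.0536] 0.0005312470179673241 339 0.10130923694491911
scene yellow [0.4714 0.0268] 0.0004963898722095371 354 0.10102545251224566
scene green [0.4491 0.1874] 0.0004507758644526731 379 0.10214036734496112
scene blue [0.4581 0.105 ] 0.0005149317225406243 371 0.10112814627052152
(((645.1383056640625, -9.368438720703125), (86.17669677734375, 324.9548645019531), 1.6730912923812866), 3051, array([0.0091, 0.0159, 0.0193]))
side red [ 0.4843 -0.0529] 0.0003488398282316882 402 0.10136571299121172
side yellow [0.4699 0.0277] 0.00026795575874940733 101 0.10173195449175933
side blue [0.4567 0.1066] 0.00035117447663604237 43 0.1018100427092734
(((643.7222900390625, -9.231536865234375), (85.04850006103516, 326.7758483886719), 1.955538272857666), 2041, array([0.0097, 0.0163, 0.0188]))
```

Both views agree to within 2 mm and the sizes match. The rack centre is at (0.6445, -0.009), turned 1.8°, and the tray is turned 8.6°. I'll start with red, swinging over it and turning the fingers so they close across the row.

```bash
python3 -m inch '[[[0,0,5.35],[0.0208,0.0378,0],1],[[0,0,5.35],[0.0208,0.0378,0],1],[[0,0,5.35],[0.0208,0.0378,0],1],[[0,0,5.35],[0.0208,0.0378,0],1],[[0,0,5.35],[0.0208,0.0378,0],1],[[0,0,5.35],[0.0208,0.0378,0],1],[[0,0,5.35],[0.0208,0.0378,0],1],[[0,0,5.35],[0.0208,0.0378,0],1]]' 40
python3 -m inch '[[[0,0,5.35],[0.0208,0.0378,0],1],[[0,0,5.35],[0.0208,0.0378,0],1],[[0,0,5.35],[0.0208,0.0378,0],1],[[0,0,5.35],[0.0208,0.0378,0],1],[[0,0,5.35],[0.0208,0.0378,0],1],[[0,0,5.35],[0.0208,0.0378,0],1],[[0,0,5.35],[0.0208,0.0378,0],1],[[0,0,5.35],[0.0208,0.0378,0],1]]'
python3 -m inch '[[[0,0,0],[0,0,0],1],[[0,0,0],[0,0,0],1]]'
cat >> h.py <<'E'
def st():
    s=sense(); R=Rn.from_quat(s["orientation"]).as_matrix()
    print("t",round(s["t"],2),"pos",s["ee_pos"].round(4),"ytool deg",np.degrees(np.arctan2(R[1,1],R[0,1])).round(2),"tilt",R[:,2].round(3),"gap",round(s["finger_gap"],4),"grip",round(s["grip_force"],1),"F",s["force"].round(1))
    return s
E
python3 - <<'E'
from h import *
s=st(); print(s["joint_positions"].round(2))
p,P=cloud("wrist"); cv2.imwrite("pics/w1.png",p[:,:,::-1])
for k,v in shakers(p,P).items(): print(k,*v)
print(rack(p,P))
E
```

```text
t: 1.2
ee_pos: [0.3193, -0.3539, 0.4048]
orientation: [0.883, 0.47, -0.0, 0.0]
force: [1.2, -0.7, -0.3]
finger_gap: 0.0854
grip_force: 0.0
t: 2.2
ee_pos: [0.4857, -0.0516, 0.4048]
orientation: [0.651, 0.759, -0.0, 0.0]
force: [-0.1, -0.5, -0.1]
finger_gap: 0.0853
grip_force: 0.0
t: 2.45
ee_pos: [0.485, -0.0532, 0.4045]
orientation: [0.652, 0.758, -0.0, -0.0]
force: [-1.0, 0.4, 0.2]
finger_gap: 0.0854
grip_force: 0.0
t 2.45 pos [ 0.485  -0.0532  0.4045] ytool deg 8.61 tilt [-0.001 -0.    -1.   ] gap 0.0854 grip 0.0 F [-1.   0.4  0.2]
[ 0.41  0.33 -0.53  1.9   0.2   0.96 -0.06]
red [ 0.48405639 -0.05495583] 0.00010943974037585548 48 0.1017926450033027
blue [0.4566005  0.10465628] 0.00013157087204777873 106 0.10123388969665363
(((643.4552001953125, -10.339431762695312), (85.7746353149414, 324.3971862792969), 1.8520593643188477), 4651, array([0.01007524, 0.01720389, 0.01890094]))
```

View pics/w1.png

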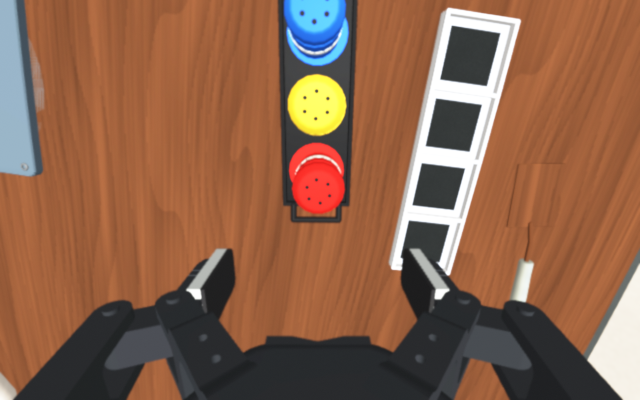

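The wrist view confirms it: red is at (318,185), the fingers straddle the row line, and the rack measurement repeats. Descending on red.

```bash
python3 -m inch '[[[0,0,0],[0,-0.001,-0.035],1],[[0,0,0],[0,0,-0.035],1],[[0,0,0],[0,0,-0.035],1],[[0,0,0],[0,0,-0.035],1],[[0,0,0],[0,0,-0.03],1],[[0,0,0],[0,0,-0.0265],1],[[0,0,0],[0,0,0],1],[[0,0,0],[0,0,0],0]]' 40
python3 -m inch '[[[0,0,0],[0,0,0],-0.5],[[0,0,0],[0,0,0],-1],[[0,0,0],[0,0,0],-1],[[0,0,0],[0,0,0],-1],[[0,0,0],[0,0,0],-1],[[0,0,0],[0,0,0],-1]]'
python3 -c 'from h import *;st()'
```

```text
t: 3.5
ee_pos: [0.4854, -0.0543, 0.209]
orientation: [0.652, 0.758, 0.0, 0.0]
force: [0.9, 0.8, 0.6]
finger_gap: 0.0696
grip_force: 0.0
t: 4.25
ee_pos: [0.4855, -0.0541, 0.2095]
orientation: [0.652, 0.758, 0.0, 0.001]
force: [-1.0, -1.3, 6.8]
finger_gap: 0.0531
grip_force: 39.7
t 4.25 pos [ 0.4855 -0.0541  0.2095] ytool deg 8.61 tilt [ 0.002 -0.001 -1.   ] gap 0.0531 grip 39.7 F [-1.  -1.3  6.8]
```

```bash
python3 -m inch '[[[0,0,0],[0,0,0.02],-1],[[0,0,0],[0,0,0.03],-1],[[0,0,0],[0,0,0.03],-1],[[0,0,0],[0,0,0.03],-1],[[0,0,0],[0,0,0],-1]]'
python3 -m inch '[[[0,0,-0.85],[0.0194,0.0206,0],-1],[[0,0,-0.85],[0.0194,0.0206,0],-1],[[0,0,-0.85],[0.0194,0.0206,0],-1],[[0,0,-0.85],[0.0194,0.0206,0],-1],[[0,0,-0.85],[0.0194,0.0206,0],-1],[[0,0,-0.85],[0.0194,0.0206,0],-1],[[0,0,-0.85],[0.0194,0.0206,0],-1],[[0,0,-0.85],[0.0194,0.0206,0],-1]]'
python3 -m inch '[[[0,0,0],[0,0,0],-1],[[0,0,0],[0,0,0],-1]]'
python3 - <<'E'
from h import *
st()
p,P=cloud("side"); cv2.imwrite("pics/side1.png",p[:,:,::-1])
print(shakers(p,P,.13,.19).get("red"))
E
```

```text
t: 4.88
ee_pos: [0.4856, -0.0539, 0.3207]
orientation: [0.652, 0.758, 0.001, 0.002]
force: [1.0, 0.2, -1.9]
finger_gap: 0.0531
grip_force: 41.1
t: 5.88
ee_pos: [0.6407, 0.1114, 0.317]
orientation: [0.696, 0.718, -0.001, -0.0]
force: [-0.1, -0.7, -1.9]
finger_gap: 0.0531
grip_force: 41.2
t: 6.12
ee_pos: [0.6399, 0.1105, 0.3172]
orientation: [0.696, 0.718, -0.001, -0.0]
force: [0.1, 0.3, -1.8]
finger_gap: 0.053
grip_force: 41.4
t 6.12 pos [0.6399 0.1105 0.3172] ytool deg 1.85 tilt [-0.002 -0.001 -1.   ] gap 0.053 grip 41.4 F [ 0.1  0.3 -1.8]
(array([0.63873076, 0.11149508]), np.float64(0.0006051950041750156), 534, np.float64(0.20764774029189723))
```

View pics/side1.png

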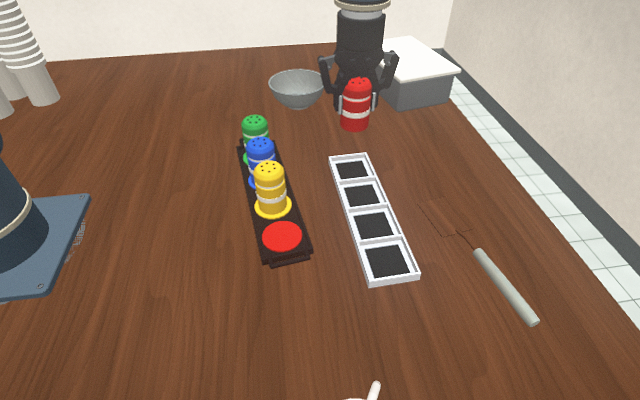

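Red (355,105) is held upright over the far-left pocket. Lowering and releasing.

```bash
python3 -m inch '[[[0,0,0],[0.0005,0,-0.03],-1],[[0,0,0],[0,0,-0.03],-1],[[0,0,0],[0,0,-0.03],-1],[[0,0,0],[0,0,-0.015],-1],[[0,0,0],[0,0,-0.006],-1],[[0,0,0],[0,0,0],-1],[[0,0,0],[0,0,0],-1]]'
```

```text
t: 7.05
ee_pos: [0.6413, 0.1111, 0.2083]
orientation: [0.696, 0.718, 0.001, 0.0]
force: [-0.6, 0.7, -2.4]
finger_gap: 0.0531
grip_force: 41.3
```

```bash
python3 -m inch '[[[0,0,0],[0,0,-0.002],-1],[[0,0,0],[0,0,0],-1],[[0,0,0],[0,0,0],-1]]'; python3 -c 'from h import *;st()'
```

```text
t: 7.42
ee_pos: [0.6412, 0.1111, 0.2056]
orientation: [0.696, 0.718, 0.0, 0.0]
force: [-1.3, 0.1, 2.0]
finger_gap: 0.0529
grip_force: 41.7
t 7.42 pos [0.6412 0.1111 0.2056] ytool deg 1.85 tilt [ 0.001  0.    -1.   ] gap 0.0529 grip 41.7 F [-1.3  0.1  2. ]
```

```bash
python3 -m inch '[[[0,0,0],[0,0,0],0],[[0,0,0],[0,0,0],1],[[0,0,0],[0,0,0],1],[[0,0,0],[0,0,0],1],[[0,0,0],[0,0,0.02],1],[[0,0,0],[0,0,0.035],1],[[0,0,0],[0,0,0.035],1],[[0,0,0],[0,0,0.03],1]]'
python3 -m inch '[[[0,0,0.85],[-0.0213,-0.0105,0],1],[[0,0,0.85],[-0.0213,-0.0105,0],1],[[0,0,0.85],[-0.0213,-0.0105,0],1],[[0,0,0.85],[-0.0213,-0.0105,0],1],[[0,0,0.85],[-0.0213,-0.0105,0],1],[[0,0,0.85],[-0.0213,-0.0105,0],1],[[0,0,0.85],[-0.0213,-0.0105,0],1],[[0,0,0.85],[-0.0213,-0.0105,0],1]]'
python3 -m inch '[[[0,0,0],[0,0,0],1],[[0,0,0],[0,0,0],1]]'
python3 - <<'E'
from h import *
st()
for n in("scene","side"):
    p,P=cloud(n)
    for k,v in shakers(p,P).items(): print(n,k,*v)
E
```

```text
t: 8.43
ee_pos: [0.6409, 0.1111, 0.3282]
orientation: [0.696, 0.718, 0.001, 0.0]
force: [0.1, 0.2, -0.0]
finger_gap: 0.0852
grip_force: 0.0
t: 9.43
ee_pos: [0.4699, 0.0268, 0.3265]
orientation: [0.652, 0.759, 0.0, 0.001]
force: [-0.4, 0.3, 0.3]
finger_gap: 0.0853
grip_force: 0.0
t: 9.68
ee_pos: [0.4713, 0.0274, 0.3261]
orientation: [0.652, 0.758, 0.001, 0.001]
force: [0.0, 0.4, -1.2]
finger_gap: 0.0851
grip_force: 0.0
t 9.68 pos [0.4713 0.0274 0.3261] ytool deg 8.64 tilt [ 0.002  0.    -1.   ] gap 0.0851 grip 0.0 F [ 0.   0.4 -1.2]
scene red [0.6410133  0.11121938] 0.00035888212476326356 469 0.09784739108017884
scene yellow [0.47141867 0.02683228] 0.0004984723971048315 352 0.10082293803571733
scene green [0.44904457 0.18737805] 0.0004844886466034478 372 0.10203686381256462
scene blue [0.45819499 0.10497103] 0.000542425891090971 369 0.10115633205728719
side red [0.64000037 0.11273718] 0.0005733222647828946 304 0.0973150271831397
side yellow [0.46991545 0.02753962] 0.0004321426884193527 374 0.10152897181789694
side blue [0.45653252 0.10670653] 0.00035999519232586194 41 0.1018122987360992
```

Red is standing within about 1 mm of its pocket centre. Next is yellow.

```bash
python3 -m inch '[[[0,0,0],[0,0,-0.035],1],[[0,0,0],[0,0,-0.035],1],[[0,0,0],[0,0,-0.03],1],[[0,0,0],[0,0,-0.017],1],[[0,0,0],[0,0,0],1],[[0,0,0],[0,0,0],0],[[0,0,0],[0,0,0],-0.5],[[0,0,0],[0,0,0],-1]]'
python3 -m inch '[[[0,0,0],[0,0,0],-1],[[0,0,0],[0,0,0],-1],[[0,0,0],[0,0,0],-1],[[0,0,0],[0,0,0],-1]]'
python3 -c 'from h import *;st()'
```

```text
t: 10.78
ee_pos: [0.4707, 0.0271, 0.2092]
orientation: [0.652, 0.758, 0.0, 0.001]
force: [-1.7, 0.1, 6.7]
finger_gap: 0.0532
grip_force: 35.7
t: 11.28
ee_pos: [0.4707, 0.0271, 0.2092]
orientation: [0.652, 0.758, 0.0, 0.001]
force: [-1.5, 0.6, 6.6]
finger_gap: 0.0534
grip_force: 35.7
t 11.28 pos [0.4707 0.0271 0.2092] ytool deg 8.64 tilt [ 0.001  0.    -1.   ] gap 0.0534 grip 35.7 F [-1.5  0.6  6.6]
```

```bash
python3 -m inch '[[[0,0,0],[0,0,0.02],-1],[[0,0,0],[0,0,0.03],-1],[[0,0,0],[0,0,0.03],-1],[[0,0,0],[0,0,0.03],-1],[[0,0,0],[0,0,0],-1]]'
python3 -m inch '[[[0,0,-0.85],[0.0215,0.0004,0],-1],[[0,0,-0.85],[0.0215,0.0004,0],-1],[[0,0,-0.85],[0.0215,0.0004,0],-1],[[0,0,-0.85],[0.0215,0.0004,0],-1],[[0,0,-0.85],[0.0215,0.0004,0],-1],[[0,0,-0.85],[0.0215,0.0004,0],-1],[[0,0,-0.85],[0.0215,0.0004,0],-1],[[0,0,-0.85],[0.0215,0.0004,0],-1]]'
python3 -m inch '[[[0,0,0],[0,0,0],-1],[[0,0,0],[0,0,0],-1],[[0,0,0],[0,0,0],-1]]'
python3 - <<'E'
from h import *
st()
p,P=cloud("side")
print(shakers(p,P,.13,.19).get("yellow"))
E
```

```text
t: 11.9
ee_pos: [0.471, 0.027, 0.3204]
orientation: [0.652, 0.758, 0.002, 0.002]
force: [0.7, -0.1, -1.9]
finger_gap: 0.0529
grip_force: 37.7
t: 12.9
ee_pos: [0.6429, 0.03, 0.3168]
orientation: [0.696, 0.718, -0.001, -0.0]
force: [0.3, 0.1, -2.3]
finger_gap: 0.0535
grip_force: 37.8
t: 13.28
ee_pos: [0.6418, 0.0302, 0.318]
orientation: [0.695, 0.719, -0.0, -0.0]
force: [0.0, 0.9, -2.5]
finger_gap: 0.0533
grip_force: 37.9
t 13.28 pos [0.6418 0.0302 0.318 ] ytool deg 1.87 tilt [-0.001 -0.    -1.   ] gap 0.0533 grip 37.9 F [ 0.   0.9 -2.5]
(array([0.64081416, 0.03071225]), np.float64(0.0004784905682848131), 639, np.float64(0.20905374328891907))
```

```bash
python3 -m inch '[[[0,0,0],[0.001,0,-0.03],-1],[[0,0,0],[0,0,-0.03],-1],[[0,0,0],[0,0,-0.03],-1],[[0,0,0],[0,0,-0.015],-1],[[0,0,0],[0,0,-0.006],-1],[[0,0,0],[0,0,-0.002],-1],[[0,0,0],[0,0,0],-1],[[0,0,0],[0,0,0],-1]]'
```

```text
t: 14.32
ee_pos: [0.6438, 0.0302, 0.206]
orientation: [0.696, 0.718, 0.0, 0.0]
force: [-0.5, 0.6, -1.7]
finger_gap: 0.0532
grip_force: 37.9
```

```bash
python3 -m inch '[[[0,0,0],[0,0,-0.001],-1],[[0,0,0],[0,0,0],-1]]'
python3 -m inch '[[[0,0,0],[0,0,0],0],[[0,0,0],[0,0,0],1],[[0,0,0],[0,0,0],1],[[0,0,0],[0,0,0],1],[[0,0,0],[0,0,0.02],1],[[0,0,0],[0,0,0.035],1],[[0,0,0],[0,0,0.035],1],[[0,0,0],[0,0,0.03],1]]'
python3 -m inch '[[[0,0,0.85],[-0.0232,0.0094,0],1],[[0,0,0.85],[-0.0232,0.0094,0],1],[[0,0,0.85],[-0.0232,0.0094,0],1],[[0,0,0.85],[-0.0232,0.0094,0],1],[[0,0,0.85],[-0.0232,0.0094,0],1],[[0,0,0.85],[-0.0232,0.0094,0],1],[[0,0,0.85],[-0.0232,0.0094,0],1],[[0,0,0.85],[-0.0232,0.0094,0],1]]'
python3 -m inch '[[[0,0,0],[0,0,0],1],[[0,0,0],[0,0,0],1]]'
python3 - <<'E'
from h import *
st()
for n in("scene","side"):
    p,P=cloud(n)
    for k,v in shakers(p,P).items(): print(n,k,*v)
E
```

```text
t: 14.58
ee_pos: [0.6438, 0.0302, 0.2053]
orientation: [0.696, 0.718, 0.0, 0.001]
force: [-1.9, -0.1, 6.4]
finger_gap: 0.0527
grip_force: 38.8
t: 15.58
ee_pos: [0.6436, 0.0304, 0.3271]
orientation: [0.696, 0.718, 0.001, 0.001]
force: [-0.1, -0.4, 1.1]
finger_gap: 0.0855
grip_force: 0.0
t: 16.58
ee_pos: [0.4572, 0.1059, 0.3255]
orientation: [0.652, 0.759, 0.001, 0.001]
force: [-0.7, 0.6, -0.5]
finger_gap: 0.0852
grip_force: 0.0
t: 16.82
ee_pos: [0.4585, 0.1054, 0.3251]
orientation: [0.652, 0.758, 0.001, 0.001]
force: [0.6, 0.1, -0.9]
finger_gap: 0.0856
grip_force: 0.0
t 16.82 pos [0.4585 0.1054 0.3251] ytool deg 8.63 tilt [ 0.002  0.    -1.   ] gap 0.0856 grip 0.0 F [ 0.6  0.1 -0.9]
scene red [0.64104469 0.11118258] 0.0003504128793871998 470 0.09768212679960267
scene yellow [0.64400817 0.02952856] 0.0004163829659506839 404 0.09680784809507781
scene green [0.44911796 0.18741914] 0.00048298786890485154 385 0.10225092069978994
scene blue [0.45803999 0.1050331 ] 0.0005720509430256829 375 0.1012060676805445
side red [0.64024133 0.11244017] 0.0004962481558289759 135 0.09749493551765426
side yellow [0.64289992 0.03088445] 0.0005116722720399335 343 0.09745982033361318
side blue [0.45664552 0.10635331] 0.0005270594147571174 310 0.10160894326738593
```

Yellow is placed. Next, blue goes to the -40 pocket at (0.645, -0.0495).

```bash
python3 -m inch '[[[0,0,0],[-0.001,0,-0.035],1],[[0,0,0],[0,0,-0.035],1],[[0,0,0],[0,0,-0.03],1],[[0,0,0],[0,0,-0.016],1],[[0,0,0],[0,0,0],1],[[0,0,0],[0,0,0],0],[[0,0,0],[0,0,0],-0.5],[[0,0,0],[0,0,0],-1]]'
python3 -m inch '[[[0,0,0],[0,0,0],-1],[[0,0,0],[0,0,0],-1],[[0,0,0],[0,0,0],-1]]'
python3 -c 'from h import *;st()'
```

```text
t: 17.92
ee_pos: [0.4574, 0.1055, 0.2092]
orientation: [0.652, 0.758, 0.001, 0.001]
force: [-0.2, -0.5, 5.8]
finger_gap: 0.0534
grip_force: 38.2
t: 18.3
ee_pos: [0.4574, 0.1054, 0.2092]
orientation: [0.652, 0.758, 0.001, 0.001]
force: [-1.1, -0.2, 6.9]
finger_gap: 0.0532
grip_force: 38.3
t 18.3 pos [0.4574 0.1054 0.2092] ytool deg 8.64 tilt [ 0.002  0.    -1.   ] gap 0.0532 grip 38.3 F [-1.1 -0.2  6.9]
```

```bash
python3 -m inch '[[[0,0,0],[0,0,0.02],-1],[[0,0,0],[0,0,0.03],-1],[[0,0,0],[0,0,0.03],-1],[[0,0,0],[0,0,0.03],-1],[[0,0,0],[0,0,0],-1]]'
python3 -m inch '[[[0,0,-0.85],[0.0235,-0.0194,0],-1],[[0,0,-0.85],[0.0235,-0.0194,0],-1],[[0,0,-0.85],[0.0235,-0.0194,0],-1],[[0,0,-0.85],[0.0235,-0.0194,0],-1],[[0,0,-0.85],[0.0235,-0.0194,0],-1],[[0,0,-0.85],[0.0235,-0.0194,0],-1],[[0,0,-0.85],[0.0235,-0.0194,0],-1],[[0,0,-0.85],[0.0235,-0.0194,0],-1]]'
python3 -m inch '[[[0,0,0],[0,0,0],-1],[[0,0,0],[0,0,0],-1],[[0,0,0],[0,0,0],-1]]'
python3 - <<'E'
from h import *
st()
p,P=cloud("side")
print(shakers(p,P,.13,.19).get("blue"))
E
```

```text
t: 18.92
ee_pos: [0.4574, 0.1055, 0.3203]
orientation: [0.652, 0.758, 0.002, 0.001]
force: [0.6, -0.3, -1.4]
finger_gap: 0.0532
grip_force: 39.1
t: 19.92
ee_pos: [0.6453, -0.0506, 0.3169]
orientation: [0.696, 0.718, -0.001, -0.0]
force: [0.2, -0.5, -2.0]
finger_gap: 0.0533
grip_force: 39.1
t: 20.3
ee_pos: [0.6443, -0.0489, 0.318]
orientation: [0.695, 0.719, -0.0, -0.0]
force: [-1.2, 0.7, -1.2]
finger_gap: 0.0531
grip_force: 39.3
t 20.3 pos [ 0.6443 -0.0489  0.318 ] ytool deg 1.93 tilt [-0.001  0.    -1.   ] gap 0.0531 grip 39.3 F [-1.2  0.7 -1.2]
(array([ 0.64337426, -0.04816214]), np.float64(0.0004463318125996589), 691, np.float64(0.20963964725527506))
```

```bash
python3 -m inch '[[[0,0,0],[0.0005,-0.0005,-0.03],-1],[[0,0,0],[0,0,-0.03],-1],[[0,0,0],[0,0,-0.03],-1],[[0,0,0],[0,0,-0.015],-1],[[0,0,0],[0,0,-0.006],-1],[[0,0,0],[0,0,-0.003],-1],[[0,0,0],[0,0,0],-1],[[0,0,0],[0,0,0],-1]]'
```

```text
t: 21.35
ee_pos: [0.6458, -0.0502, 0.2053]
orientation: [0.696, 0.718, 0.001, 0.001]
force: [-1.1, 0.2, 4.4]
finger_gap: 0.0531
grip_force: 39.6
```

```bash
python3 -m inch '[[[0,0,0],[0,0,0],0],[[0,0,0],[0,0,0],1],[[0,0,0],[0,0,0],1],[[0,0,0],[0,0,0],1],[[0,0,0],[0,0,0.02],1],[[0,0,0],[0,0,0.035],1],[[0,0,0],[0,0,0.035],1],[[0,0,0],[0,0,0.03],1]]'
python3 -m inch '[[[0,0,0.85],[-0.0246,0.0297,0],1],[[0,0,0.85],[-0.0246,0.0297,0],1],[[0,0,0.85],[-0.0246,0.0297,0],1],[[0,0,0.85],[-0.0246,0.0297,0],1],[[0,0,0.85],[-0.0246,0.0297,0],1],[[0,0,0.85],[-0.0246,0.0297,0],1],[[0,0,0.85],[-0.0246,0.0297,0],1],[[0,0,0.85],[-0.0246,0.0297,0],1]]'
python3 -m inch '[[[0,0,0],[0,0,0],1],[[0,0,0],[0,0,0],1],[[0,0,0],[0,0,0],1]]'
python3 - <<'E'
from h import *
st()
for n in("scene","side"):
    p,P=cloud(n)
    for k,v in shakers(p,P).items(): print(n,k,*v)
E
```

```text
t: 22.35
ee_pos: [0.6455, -0.0501, 0.3272]
orientation: [0.696, 0.718, 0.001, 0.001]
force: [0.1, -0.4, -0.0]
finger_gap: 0.0856
grip_force: 0.0
t: 23.35
ee_pos: [0.4478, 0.1884, 0.3256]
orientation: [0.652, 0.759, 0.001, 0.001]
force: [0.6, 0.1, -1.1]
finger_gap: 0.0854
grip_force: 0.0
t: 23.72
ee_pos: [0.4493, 0.1865, 0.3245]
orientation: [0.652, 0.758, 0.0, 0.0]
force: [-0.6, 0.5, -0.7]
finger_gap: 0.0855
grip_force: 0.0
t 23.73 pos [0.4493 0.1865 0.3245] ytool deg 8.55 tilt [ 0.001 -0.    -1.   ] gap 0.0855 grip 0.0 F [-0.6  0.5 -0.7]
scene red [0.64104602 0.11120514] 0.0003351092953294745 470 0.0978928317454468
scene yellow [0.64402185 0.02950346] 0.0004570013630877043 411 0.09714499818378126
scene green [0.44908912 0.1874528 ] 0.00045722830903864586 375 0.10206289382558408
scene blue [ 0.64623886 -0.05040392] 0.0005481470465537805 391 0.09710071514777728
side red [0.64027574 0.11257599] 0.0005157836366863552 139 0.09742203323292592
side yellow [0.64303345 0.03071026] 0.00046577031159889676 186 0.09746949953723169
side green [0.44774997 0.18947105] 0.0008070884328128108 26 0.1019546785334107
side blue [ 0.64519182 -0.04947808] 0.0004446741437775757 355 0.09742350509140942
```

Blue is placed. Last is green, which goes to the -120 pocket at (0.6476, -0.1295).

```bash
python3 -m inch '[[[0,0,0],[-0.0005,0.001,-0.035],1],[[0,0,0],[0,0,-0.035],1],[[0,0,0],[0,0,-0.03],1],[[0,0,0],[0,0,-0.016],1],[[0,0,0],[0,0,0],1],[[0,0,0],[0,0,0],0],[[0,0,0],[0,0,0],-0.5],[[0,0,0],[0,0,0],-1]]'
python3 -m inch '[[[0,0,0],[0,0,0],-1],[[0,0,0],[0,0,0],-1],[[0,0,0],[0,0,0],-1]]'
python3 -c 'from h import *;st()'
```

```text
t: 24.82
ee_pos: [0.4484, 0.1883, 0.2092]
orientation: [0.652, 0.758, 0.001, 0.0]
force: [-0.4, -0.6, 5.2]
finger_gap: 0.0533
grip_force: 38.6
t: 25.2
ee_pos: [0.4484, 0.1883, 0.2092]
orientation: [0.652, 0.758, 0.001, 0.0]
force: [0.3, -0.7, 6.0]
finger_gap: 0.0533
grip_force: 38.6
t 25.2 pos [0.4484 0.1883 0.2092] ytool deg 8.63 tilt [ 0.002  0.    -1.   ] gap 0.0533 grip 38.6 F [ 0.3 -0.7  6. ]
```

```bash
python3 -m inch '[[[0,0,0],[0,0,0.02],-1],[[0,0,0],[0,0,0.03],-1],[[0,0,0],[0,0,0.03],-1],[[0,0,0],[0,0,0.03],-1],[[0,0,0],[0,0,0],-1]]'
python3 -m inch '[[[0,0,-0.57],[0.0166,-0.0265,0],-1],[[0,0,-0.57],[0.0166,-0.0265,0],-1],[[0,0,-0.57],[0.0166,-0.0265,0],-1],[[0,0,-0.57],[0.0166,-0.0265,0],-1],[[0,0,-0.57],[0.0166,-0.0265,0],-1],[[0,0,-0.57],[0.0166,-0.0265,0],-1]]'
python3 -m inch '[[[0,0,-0.57],[0.0166,-0.0265,0],-1],[[0,0,-0.57],[0.0166,-0.0265,0],-1],[[0,0,-0.57],[0.0166,-0.0265,0],-1],[[0,0,-0.57],[0.0166,-0.0265,0],-1],[[0,0,-0.57],[0.0166,-0.0265,0],-1],[[0,0,-0.57],[0.0166,-0.0265,0],-1],[[0,0,0],[0,0,0],-1],[[0,0,0],[0,0,0],-1]]'
python3 - <<'E'
from h import *
st()
p,P=cloud("side")
print(shakers(p,P,.13,.19).get("green"))
E
```

```text
t: 25.82
ee_pos: [0.4486, 0.1885, 0.3205]
orientation: [0.652, 0.758, 0.002, 0.001]
force: [-0.2, -0.7, -2.2]
finger_gap: 0.053
grip_force: 39.7
t: 26.58
ee_pos: [0.5479, 0.0282, 0.3173]
orientation: [0.674, 0.738, -0.001, -0.0]
force: [0.9, -0.4, -1.8]
finger_gap: 0.053
grip_force: 39.7
t: 27.58
ee_pos: [0.6469, -0.1292, 0.3172]
orientation: [0.696, 0.718, -0.0, -0.001]
force: [-0.5, 0.6, -1.1]
finger_gap: 0.0529
grip_force: 39.9
t 27.57 pos [ 0.6469 -0.1292  0.3172] ytool deg 1.83 tilt [-0.002  0.001 -1.   ] gap 0.0529 grip 39.9 F [-0.5  0.6 -1.1]
(array([ 0.64593435, -0.1279037 ]), np.float64(0.0003507682219639867), 113, np.float64(0.2090382046677913))
```

```bash
python3 -m inch '[[[0,0,0],[0.0005,0,-0.03],-1],[[0,0,0],[0,0,-0.03],-1],[[0,0,0],[0,0,-0.03],-1],[[0,0,0],[0,0,-0.015],-1],[[0,0,0],[0,0,-0.006],-1],[[0,0,0],[0,0,-0.003],-1],[[0,0,0],[0,0,0],-1],[[0,0,0],[0,0,0],-1]]'
```

```text
t: 28.62
ee_pos: [0.6483, -0.1296, 0.2053]
orientation: [0.696, 0.718, 0.001, 0.001]
force: [-0.2, 0.9, 4.2]
finger_gap: 0.0534
grip_force: 40.1
```

```bash
python3 -m inch '[[[0,0,0],[0,0,0],0],[[0,0,0],[0,0,0],1],[[0,0,0],[0,0,0],1],[[0,0,0],[0,0,0],1],[[0,0,0],[0,0,0.02],1],[[0,0,0],[0,0,0.035],1],[[0,0,0],[0,0,0.035],1],[[0,0,0],[0,0,0.03],1]]'
python3 -m inch '[[[0,0,0],[-0.02,-0.02,0.02],1],[[0,0,0],[-0.02,-0.02,0.02],1],[[0,0,0],[-0.02,-0.02,0.02],1],[[0,0,0],[-0.02,-0.02,0],1],[[0,0,0],[0,0,0],1],[[0,0,0],[0,0,0],1]]'
python3 - <<'E'
from h import *
st()
c,a=np.array([.644,-.0095]),np.radians(1.8)
for n in("scene","side"):
    p,P=cloud(n)
    if n=="scene": cv2.imwrite("pics/scene9.png",p[:,:,::-1])
    for k,v in shakers(p,P).items():
        d=v[0]-c; print(n,k,"rack mm",(1000*np.array([d@[np.cos(a),np.sin(a)],d@[-np.sin(a),np.cos(a)]])).round(1),"lid",round(v[3],4))
    print(rack(p,P))
E
```

```text
t: 29.62
ee_pos: [0.6479, -0.1296, 0.3271]
orientation: [0.696, 0.718, 0.001, 0.001]
force: [-0.3, -0.7, 0.0]
finger_gap: 0.0849
grip_force: 0.0
t: 30.38
ee_pos: [0.5682, -0.209, 0.3851]
orientation: [0.696, 0.718, 0.001, 0.0]
force: [0.6, 0.6, 0.4]
finger_gap: 0.0854
grip_force: 0.0
t 30.38 pos [ 0.5682 -0.209   0.3851] ytool deg 1.84 tilt [ 0.001  0.    -1.   ] gap 0.0854 grip 0.0 F [0.6 0.6 0.4]
scene red rack mm [  0.8 120.7] lid 0.0978
scene yellow rack mm [ 1.3 39. ] lid 0.0972
scene green rack mm [   1.  -119.8] lid 0.0971
scene blue rack mm [  1. -41.] lid 0.0974
(((536.0516967773438, 409.632568359375), (56.055580139160156, 97.18246459960938), 18.942197799682617), 2245, array([0.00997812, 0.01527574, 0.02379969]))
side red rack mm [  0.5 121.6] lid 0.0295
side yellow rack mm [ 0.3 40.4] lid 0.0967
side blue rack mm [ -0.1 -40. ] lid 0.0974
(((644.2741088867188, -37.4271240234375), (84.81132507324219, 271.26629638671875), 2.152728319168091), 1000, array([0.00997637, 0.01675756, 0.01873498]))
```

View pics/scene9.png

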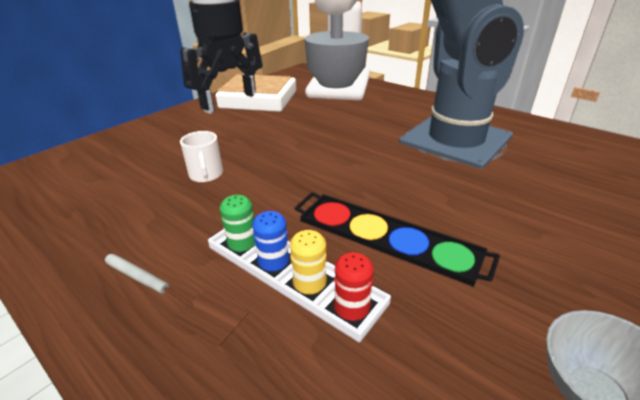

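All four shakers stand upright in the rack: green (237,225), blue (270,240), yellow (308,262) and red (353,287). Their order is the reverse of the coasters, and the gripper is clear of everything.

```bash
python3 -c 'from plant import *;print(sign_off())'
```

```text
the job is handed in; nothing more can be done
None
```

The job is handed in: all four shakers stand upright in the rack pockets in reversed order, each measured within about 2 mm of its pocket centre, at about 30 s on the robot clock; sign-off returned no verdict.

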